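# Torque the earth clamp bolt to the click, twice

## Robot

A 6-joint arm with a two-finger parallel gripper is mounted at the origin on the work surface. World frame = base frame: x ahead of the robot, y to its left, z up, the work surface at z = 0. Lengths are in m, angles in rad, forces in N, time in s.
With the tool pointing down it reaches from about 0.3 to 0.95 m from the base axis. Payload 3.1 kg.
Tool frame: the origin (TCP) lies midway between the tips of the shut fingers; the grasp point (between the pads) lies 19 mm behind it (ctrl.tcp_to_grasp is the distance from the TCP to the grasp point, in m); z points along the fingers, x is the direction in which the jaws open and shut, and the axes are right-handed (so a half turn about z gives the same grasp; the last joint's range is limited). The gripper opens to 85 mm and grips with 20 to 120 N. Pads are 22 mm wide; open, the fingers measure 114 mm over their backs; the gripper's body (76 mm by 85 mm) begins 54 mm behind the grasp point. The pads swing forward as they close: fully open they stand 13 mm farther back than shut.
Start: joints at [1.144, 0.308, 1.634, -0, 1.2, -0.07], TCP at [0.218, 0.586, 0.231] pointing down, gripper open.
Joint ranges: [-3.06, 3.06], [-0.79, 1.96], [0.05, 2.63], [-1.19, 4.34], [0.05, 2.64], [-2.94, 2.94]. Speed limits (rad/s): [2.79, 2.79, 3.14, 3.14, 3.14, 3.14].

## Interface

Orientations are given as a unit quaternion [w, x, y, z].
In Python, from rig import telemetry, viewer, ctrl gives the robot as it stands.
- The arm moves only by the tool apply_moves, never from a script. Its argument "commands" is a list of rows, each a list of 7 numbers: the shift along the world's x, y, z normalised to -1 to 1, where 1 is 100 mm, then the turn, a rotation vector about the world's x, y, z normalised to -1 to 1, where 1 is 2 pi rad, then the gripper's target within -1 to 1 (shut at 1, half-way at 0, fully open at -1). In form: [[tx, ty, tz, wx, wy, wz, grip], ...]. A call has 1 to 10 rows; each row is the pose to reach, as a shift and turn from the pose measured when the call began, turning the shorter way round; what a row does not reach only later rows make up. A row lasts 1/8 s, in which the tool goes at most 62.5 mm and 10.7 degrees, less where a joint would pass 70% of its speed; a pose out of reach is approached as far as the arm can. A call with a number of a shift or a turn outside -1 to 1 is refused whole. A call with a gripper value outside its range is refused whole. The fingers move at their own pace and stop on an object; the grip force is fixed at half the most. Time passes only in rows, so rows that repeat a pose let the fingers close. It gives the time, the measured TCP pose, the force and the opening at its end, in the units of the state.
- telemetry.state(): the state, without advancing time (a new reading comes with each control period).
- viewer.snapshot(name): name is "scene" or "top" or "wrist"; returns a dict with "image" (420x560x3 uint8, red, green, blue), "fx", "fy", "cx", "cy" (pixels), "R" (3x3) and "t" (3): a world point X has camera coordinates R X + t. Camera axes: x right, y down, z forward; pixel columns grow to the right and rows downward; lengths in m; the calibration is good to about 2 mm. A picture is of the moment at which its call begins. There is no depth.
- ctrl.hand_in(): hands the job in, once; it reports no verdict.
The state is a dict: "time_s": time; "qpos": joint angles; "joint_velocities": joint speeds; "joint_torque": joint torques, N m; "position": TCP position; "orientation": TCP orientation; "force": force on the tool from outside, world axes, zero at the start; "torque": the same for the moment, N m; "width": finger opening in m.
Only numpy, scipy, OpenCV 4.12 (cv2) and the standard library are available. Lean on these libraries where they do the work, as an engineer would, in place of code of your own. Each camera call takes 0.05 s, during which the arm holds its last target.

## Task

Clear the battery pack that lies in the way of the torque wrench into the open tray. Then tighten the clamp bolt with the wrench that sits on it: turn its handle clockwise (seen from above) until you feel it click and give at its hinge, ease off so that it straightens, and bring it to the click once more, stopping each time as soon as it gives rather than dragging the handle on towards its stop. Let go with the bolt left tight, and leave everything else where it is.

Things in the scene. Friction and masses are not known exactly. Their poses are not given: they have to be found in the camera images.
- bolt: The clamp bolt with the wrench's steel head on it, on a small bonding block (90 x 100 mm grey base with a copper bar, under 25 mm high). Origin on the vertical bolt axis, 34 mm above the table. x points level from the bolt along the wrench head towards the handle, z is up. The head is a disc of 19 mm radius, its top 59 mm above the table at most.
- axis (a point): The same point on the bolt axis. How the bolt turns: clockwise from above (yaw decreasing) tightens. It turns against a steady 0.6 N m of friction (3 to 4 N at the grip while it moves) for another 0.4 to 1.0 rad, an amount that cannot be seen beforehand; then it is seated and stops. Friction holds it where it is left.
- handle (a joint): Bend of the wrench's break-over hinge: 0 when the handle is straight in line with the head (rest), growing to 0.28 rad at its stop when the handle is pressed on clockwise with the bolt seated. Past 0.06 rad it has clicked; past 0.20 rad it is dragged too far. Eased off, it springs back to 0 by itself.
- hinge (a point): The break-over hinge, vertical axis, 50 mm from the bolt axis. Its spring keeps the handle straight up to 1.3 N m about this hinge (10 N pushed sideways at the grip point), then gives: up to there the push climbs steeply, from there it stays level while the handle bends (1.34 N m at 0.20 rad), damped with 0.4 N m s/rad.
- grip (a point): Middle of the wrench's black rubber grip, on its axis, 180 mm from the bolt axis when straight, 44 mm above the table. The grip is a level round bar 26 mm in diameter, reaching 40 mm inwards and 80 mm outwards of this point (the last 10 mm a thinner steel end). x points outwards along the handle, z is up.
- washer (a joint): The washer under the bolt: how far the bolt has been screwed down, 0.00016 m per radian of bolt turn; fully seated at 0.000192 m. Far too small to read usefully through the noise; it serves for judging that the bolt is tight (above 0.000176 m).
- battery: Loose battery pack, black plastic with a grey band, 70 (x) x 44 (y) x 50 (z) mm, about 0.3 kg, lying flat in the handle's path. Origin at the centre of its underside.
- tray: Open grey plastic tray standing fast on the table, 150 (x) x 130 (y) x 35 mm high outside, walls and floor 4 mm. Origin at the centre of its underside. It stands either to the left or to the right; a flat dark network box of like size, 30 mm high, stands on the other side.
- mug: White mug, 80 mm across, 90 mm high: leave it alone. Origin at the centre of its underside.
- jar: Glass jar, 60 mm across, 75 mm high: leave it alone. Origin at the centre of its underside.
- driver: Screwdriver lying on the table near the robot: leave it alone.
- coupler: Short steel tube, 34 mm across, 30 mm high, standing upright near the bonding block: leave it alone.
- ear: Black steel rack bracket, 90 x 44 mm with a 33 mm high upturned end: leave it alone.

How it is judged:
By the outcome, as a careful person would: the job done as asked, in the order asked, and still so for the second after the job is handed in, with the robot touching nothing.
It also fails if it takes over 72 s, if anything falls off the work surface, if the arm or the gripper's body presses on something with over 40 N, if the wrist force passes 120 N, or if a joint passes its speed limit or range.

## Working session

There is one attempt and no reset: what is moved stays moved. The work goes in short steps, Python scripts to look and compute and a tool call to move; the robot and the scene stay as the last step left them, time stands still between calls to the robot, and variables do not carry over. Pictures are saved under pics/ and viewed, and the job is handed in when it is done.

Besides the shell and the picture viewer there is one more tool, called after "Emit:" in YAML: its name, and indented under it one key for each argument. apply_moves: Moves the arm, as the interface text tells. Scaled input: -1 to 1 covers 100 mm each way for a shift and 2 pi rad each way for a turn. Its arguments: {"type":"object","properties":{"commands":{"type":"array","items":{"type":"array","items":{"type":"number"}}}},"required":["commands"]}

```bash
ls -la && mkdir -p pics
cat > h.py <<'E'
from rig import telemetry, viewer, ctrl
import numpy as np, cv2, sys, pickle
def snap(name,tag):
    s=viewer.snapshot(name); cv2.imwrite(f'pics/{tag}.png',cv2.cvtColor(np.asarray(s['image']),cv2.COLOR_RGB2BGR))
    pickle.dump({k:s[k] for k in s},open(f'pics/{tag}.pkl','wb')); return s
def load(tag): return pickle.load(open(f'pics/{tag}.pkl','rb'))
def ray(s,u,v):
    R=np.array(s['R']);t=np.array(s['t']);o=-R.T@t
    d=R.T@np.array([(u-s['cx'])/s['fx'],(v-s['cy'])/s['fy'],1.0]);return o,d/np.linalg.norm(d)
def plane(s,u,v,z):
    o,d=ray(s,u,v);return o+d*(z-o[2])/d[2]
def proj(s,X):
    c=np.array(s['R'])@np.array(X)+np.array(s['t']);return c[0]/c[2]*s['fx']+s['cx'],c[1]/c[2]*s['fy']+s['cy']
def tri(a,b):
    # rays list: midpoint
    (o1,d1),(o2,d2)=a,b
    A=np.stack([d1,-d2],1);x,*_=np.linalg.lstsq(A,o2-o1,rcond=None)
    p,q=o1+d1*x[0],o2+d2*x[1];return (p+q)/2,np.linalg.norm(p-q)
E
python3 - <<'E'
from h import *
np.set_printoptions(precision=4,suppress=True)
print(telemetry.state())
for n in('scene','top','wrist'):
    s=snap(n,n+'0');print(n,s['fx'],s['cx'],s['cy'],-np.array(s['R']).T@np.array(s['t']))
E
```

```text
total 12
drwxr-xr-x  3 agent agent 4096 Dec  5 22:56 .
drwxr-xr-x 23 root  root  4096 Dec  5 22:56 ..
drwxr-xr-x  2 agent agent 4096 Dec  5 22:56 pics
{'time_s': 0.0, 'qpos': array([ 1.1443,  0.309 ,  1.6352, -0.    ,  1.1997, -0.0697]), 'joint_velocities': array([ 0.0005,  0.0017, -0.0002,  0.    ,  0.001 , -0.0003]), 'joint_torque': array([  0.0008, -41.5255, -27.6671,   0.0001,   0.0102,   0.    ]), 'position': array([0.218 , 0.5849, 0.23  ]), 'orientation': array([ 0.0006,  0.8214,  0.5704, -0.001 ]), 'force': array([-0.1368, -0.7603,  0.474 ]), 'torque': array([0.0154, 0.0067, 0.0074]), 'width': 0.08497003157537177}
scene 444.9642493804986 283.7224786495528 214.4973675594233 [ 0.9415 -0.63    0.7619]
top 498.8621575600206 283.1735846629134 203.75703014378382 [0.3437 0.0182 1.116 ]
wrist 358.0680421507331 278.4819873822266 210.57384113232322 [0.1531 0.6091 0.3733]
```

View pics/scene0.png

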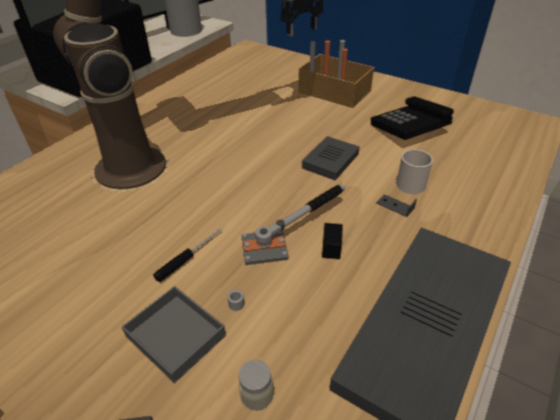

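View pics/top0.png

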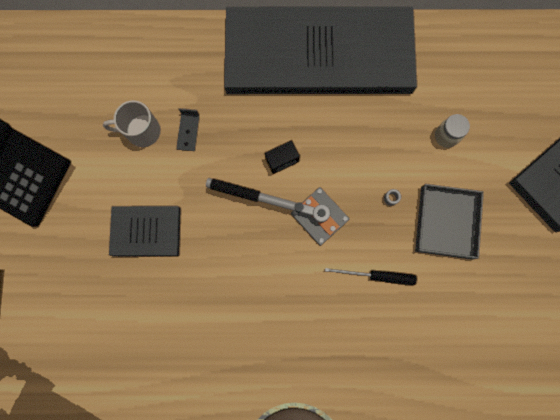

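View pics/wrist0.png

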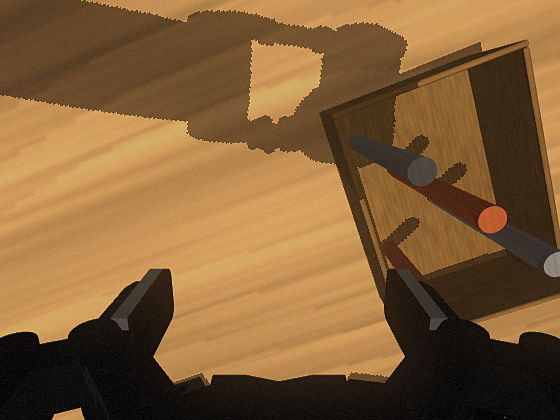

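The scene view shows the tray lower-left at (174,332), the wrench at (262,237)–(345,187) and the battery at (333,240). The top view has x up and y left. In it the battery is at (283,157), the bolt head at (321,213), the grip around (237,190) and the tray at (449,222). The network box is on the left at (145,231), the mug at (138,125), the bracket at (188,130) and the coupler at (392,198). Turning clockwise moves the handle up in the image, into the battery.

Run:
```python
from h import *
a=cv2.imread('pics/top0.png');b=cv2.imread('pics/scene0.png')
c=cv2.resize(a[130:260,190:350],None,fx=5,fy=4.6,interpolation=cv2.INTER_CUBIC)
c=cv2.resize(a[130:250,190:350],None,fx=5,fy=5,interpolation=cv2.INTER_CUBIC);cv2.imwrite('pics/c1.png',cv2.convertScaleAbs(c,alpha=1.6,beta=20))
c=cv2.resize(b[170:290,220:380],None,fx=5,fy=5,interpolation=cv2.INTER_CUBIC);cv2.imwrite('pics/c2.png',cv2.convertScaleAbs(c,alpha=1.6,beta=20))
```

```text
(no output)
```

View pics/c1.png

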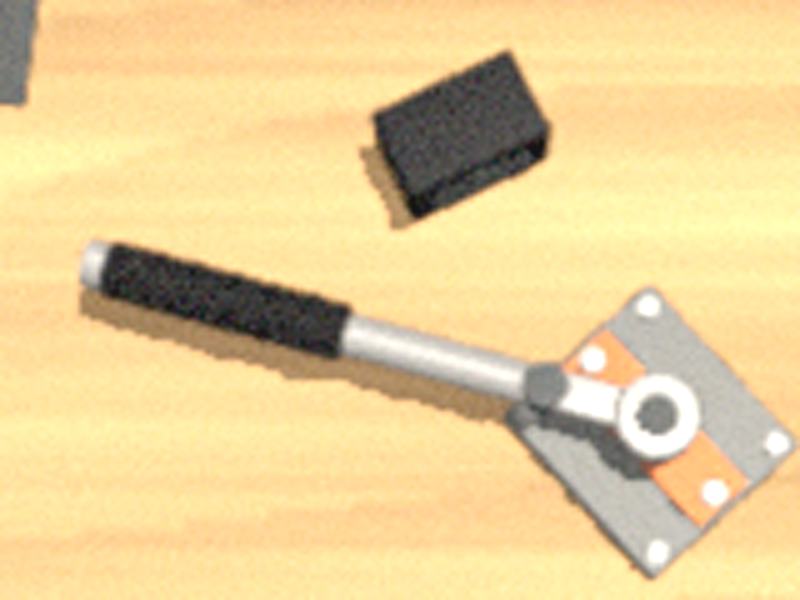

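View pics/c2.png

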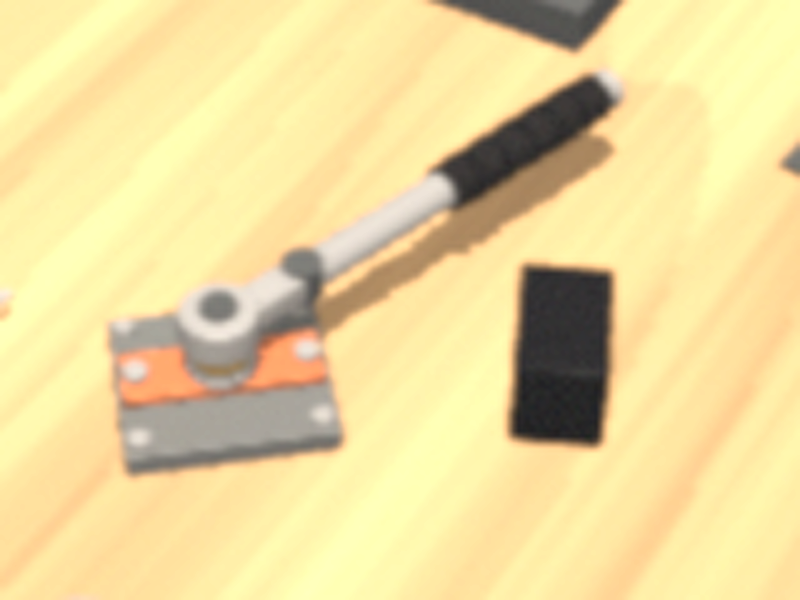

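Run:
```python
from h import *
np.set_printoptions(precision=4,suppress=True)
T=load('top0');S=load('scene0')
ct=lambda x,y:((x+.5)/5-.5+190,(y+.5)/5-.5+130)
cs=lambda x,y:((x+.5)/5-.5+220,(y+.5)/5-.5+170)
P={'bTL':((375,112),(612,270)),'bTR':((511,52),(607,372)),'bBR':((550,122),(520,365)),'bBL':((412,190),(524,266)),
'hex':((659,412),(219,304)),'hinge':((545,385),(302,262)),'gripIn':((345,330),(450,188)),'gripOut':((110,268),(600,92)),'end':((90,263),(613,85))}
for k,(p,q) in P.items():
    X,e=tri(ray(T,*ct(*p)),ray(S,*cs(*q)));print(k,X,round(e,4))
for k,z in(('hex',.059),('hinge',.05),('gripIn',.044),('gripOut',.044),('end',.044)):
    print(k,plane(T,*ct(*P[k][0]),z),plane(S,*cs(*P[k][1]),z))
for k in('bTL','bTR','bBR','bBL'): print(k,plane(T,*ct(*P[k][0]),.05),plane(S,*cs(*P[k][1]),.05))
b=cv2.imread('pics/top0.png');c=cv2.resize(b[170:280,380:500],None,fx=5,fy=5,interpolation=cv2.INTER_CUBIC);cv2.imwrite('pics/c3.png',cv2.convertScaleAbs(c,alpha=1.6,beta=20))
b=cv2.imread('pics/scene0.png');c=cv2.resize(b[270:390,110:270],None,fx=5,fy=5,interpolation=cv2.INTER_CUBIC);cv2.imwrite('pics/c4.png',cv2.convertScaleAbs(c,alpha=1.6,beta=20))
```

```text
bTL [0.6451 0.0651 0.0518] 0.0019
bTR [0.6729 0.0053 0.0519] 0.0027
bBR [ 0.6398 -0.0123  0.0537] 0.0011
bBL [0.6093 0.048  0.0503] 0.0
hex [ 0.5098 -0.0579  0.0612] 0.002
hinge [ 0.5226 -0.0093  0.0548] 0.002
gripIn [0.5492 0.0784 0.0469] 0.0047
gripOut [0.5768 0.1818 0.0476] 0.005
end [0.5794 0.1908 0.0469] 0.0054
hex [ 0.5094 -0.0587  0.059 ] [ 0.5091 -0.0554  0.059 ]
hinge [ 0.5226 -0.0101  0.05  ] [ 0.5204 -0.0044  0.05  ]
gripIn [0.5479 0.0772 0.044 ] [0.5492 0.0832 0.044 ]
gripOut [0.5755 0.1808 0.044 ] [0.5767 0.188  0.044 ]
end [0.5778 0.1896 0.044 ] [0.5797 0.1966 0.044 ]
bTL [0.6448 0.0646 0.05  ] [0.645  0.0676 0.05  ]
bTR [0.6724 0.0045 0.05  ] [0.6731 0.0081 0.05  ]
bBR [ 0.6403 -0.0127  0.05  ] [ 0.6386 -0.0086  0.05  ]
bBL [0.6094 0.048  0.05  ] [0.6092 0.0483 0.05  ]
```

View pics/c3.png

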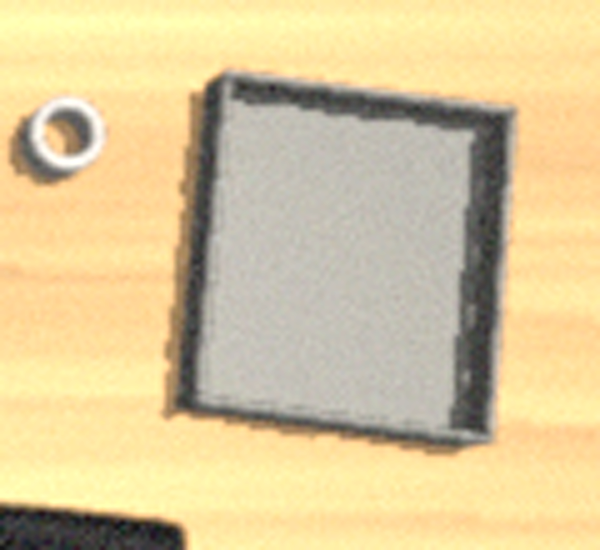

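View pics/c4.png

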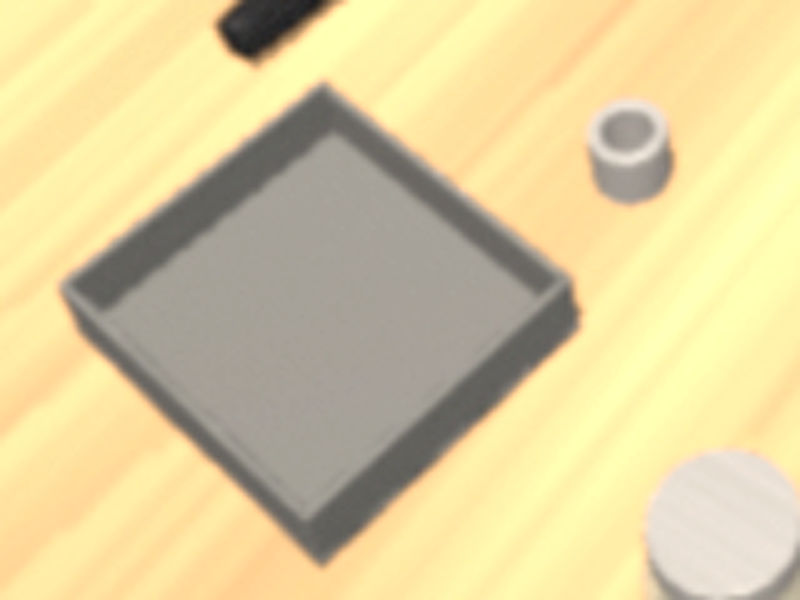

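The crops show the tray rim corners at (222,75), (513,110), (490,438) and (182,410) in c3, and at (572,283), (322,535), (65,288) and (323,88) in c4. I'll measure the tray, then go over the battery for a wrist view.

Run:
```python
from h import *
np.set_printoptions(precision=4,suppress=True)
T=load('top0');S=load('scene0')
ct=lambda x,y:((x+.5)/5-.5+380,(y+.5)/5-.5+170)
cs=lambda x,y:((x+.5)/5-.5+110,(y+.5)/5-.5+270)
P={'TL':((222,75),(572,283)),'TR':((513,110),(322,535)),'BR':((490,438),(65,288)),'BL':((184,410),(323,86)),'coup':((66,132),(628,133))}
Q=[]
for k,(p,q) in P.items():
    X,e=tri(ray(T,*ct(*p)),ray(S,*cs(*q)));print(k,X,round(e,4));Q.append(X)
Q=np.array(Q[:4]);print(Q.mean(0),Q[1]-Q[0],Q[2]-Q[1],Q[3]-Q[2],Q[0]-Q[3])
W=load('wrist0');print(np.array(W['R']))
for n,u,v,z in(('bigbox',318,93,.0),('bigboxtop',318,86,.05),('ear',188,150,0),('mug',138,145,0)):print(n,plane(T,u,v,z))
```

```text
TL [ 0.5764 -0.2885  0.0307] 0.0018
TR [ 0.5628 -0.4163  0.0268] 0.0061
BR [ 0.4157 -0.3956  0.0339] 0.0019
BL [ 0.4275 -0.2667  0.027 ] 0.0002
coup [ 0.5506 -0.2191  0.0288] 0.001
[ 0.4956 -0.3418  0.0296] [-0.0135 -0.1278 -0.0039] [-0.1471  0.0207  0.0071] [ 0.0118  0.1289 -0.0069] [ 0.1488 -0.0218  0.0037]
[[ 0.3502  0.9367 -0.0019]
 [ 0.9006 -0.3361  0.2757]
 [ 0.2575 -0.0983 -0.9613]]
bigbox [ 0.803  -0.0581  0.    ]
bigboxtop [ 0.7991 -0.0549  0.05  ]
ear [0.6636 0.2442 0.    ]
mug [0.6755 0.3608 0.    ]
```

Emit:
apply_moves:
  commands:
    - [0.6,-0.7,0,0,0,-0.03,-1]
    - [1.1,-1,0,0,0,-0.06,-1]
    - [1.0,-1,0,0,0,-0.09,-1]
    - [1.0,-1,0,0,0,-0.12,-1]

```text
out of range; nothing moved
```

Emit:
apply_moves:
  commands:
    - [0.4,-0.5,0,0,0,-0.02,-1]
    - [0.8,-1,0,0,0,-0.045,-1]
    - [0.8,-1,0,0,0,-0.05,-1]

```text
time_s: 0.52
position: [0.2999, 0.4819, 0.2297]
orientation: [0.001, 0.902, 0.432, -0.001]
force: [0.1, 0.3, -0.1]
width: 0.0854
```

Emit:
apply_moves:
  commands:
    - [0.4,-0.5,0,0,0,-0.025,-1]
    - [0.8,-1,0,0,0,-0.045,-1]
    - [0.8,-1,0,0,0,-0.05,-1]

```text
time_s: 0.9
position: [0.3815, 0.3799, 0.2296]
orientation: [0.001, 0.959, 0.283, -0.002]
force: [-1.3, -0.8, -0.7]
width: 0.0849
```

Emit:
apply_moves:
  commands:
    - [0.4,-0.5,0,0,0,-0.02,-1]
    - [0.8,-1,0,0,0,-0.022,-1]
    - [0.8,-1,0,0,0,-0.022,-1]

```text
time_s: 1.27
position: [0.4632, 0.2786, 0.2297]
orientation: [0.001, 0.977, 0.215, -0.001]
force: [-0.2, 0.5, -0.6]
width: 0.0854
```

Emit:
apply_moves:
  commands:
    - [0.4,-0.5,0,0,0,0,-1]
    - [0.8,-1,0,0,0,0,-1]
    - [0.8,-1,0,0,0,0,-1]

```text
time_s: 1.65
position: [0.545, 0.1778, 0.2297]
orientation: [0.001, 0.977, 0.214, -0.001]
force: [-0.1, 0.2, 0.2]
width: 0.0852
```

Emit:
apply_moves:
  commands:
    - [0.4,-0.5,0,0,0,0,-1]
    - [0.8,-1,0,0,0,0,-1]
    - [0.8,-1,0,0,0,0,-1]

```text
time_s: 2.02
position: [0.6265, 0.0774, 0.2294]
orientation: [0.001, 0.977, 0.213, -0.001]
force: [-0.8, 0.6, 0.1]
width: 0.0855
```

Run:
```python
from h import *
np.set_printoptions(precision=4,suppress=True)
s=snap('wrist','w1');print(-np.array(s['R']).T@np.array(s['t']))
```

```text
[0.598  0.1407 0.3725]
```

View pics/w1.png

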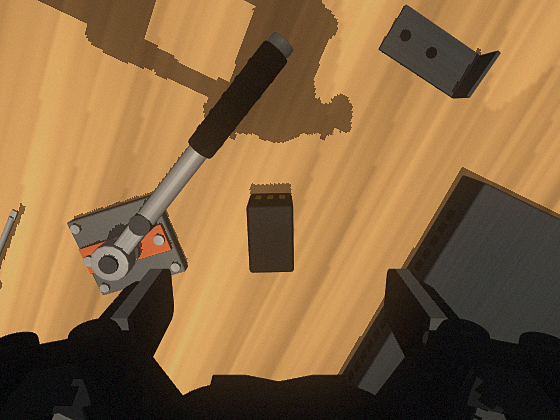

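Emit:
apply_moves:
  commands:
    - [0.13,-0.4,0,0,0,0.003,-1]
    - [0.13,-0.5,0,0,0,0.003,-1]
    - [0.13,-0.5,0,0,0,0.003,-1]

```text
time_s: 2.45
position: [0.6374, 0.0303, 0.2289]
orientation: [-0.0, 0.975, 0.223, -0.002]
force: [0.3, 1.2, 0.1]
width: 0.0854
```

Run:
```python
from h import *
np.set_printoptions(precision=4,suppress=True)
s=snap('wrist','w2');print(-np.array(s['R']).T@np.array(s['t']),telemetry.state()['position'])
```

```text
[0.608  0.0927 0.3722] [0.6375 0.0306 0.229 ]
```

View pics/w2.png

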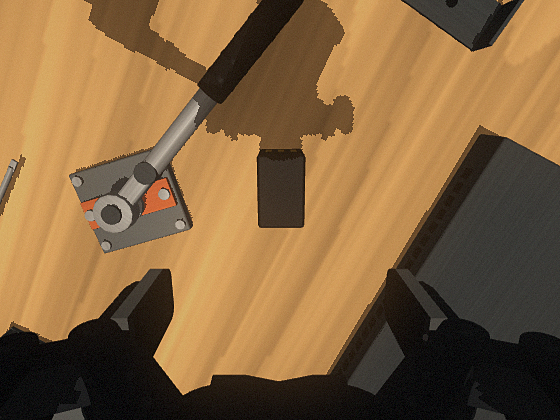

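Both wrist pictures show the battery nearly square to the jaws. Its top face spans about (248–293, 204–272) in w1 and (258–304, 158–228) in w2. The bolt head is at (111,265) in w1 and (112,213) in w2, and the handle is clear of the fingers.

Run:
```python
from h import *
np.set_printoptions(precision=4,suppress=True)
import cv2
o=[]
for t,(x0,y0) in(('w1',(230,175)),('w2',(240,140))):
    a=cv2.imread(f'pics/{t}.png')[y0:y0+110,x0:x0+80]
    o.append(cv2.convertScaleAbs(cv2.resize(a,None,fx=5,fy=5,interpolation=cv2.INTER_CUBIC),alpha=2.5,beta=10))
cv2.imwrite('pics/c5.png',np.hstack(o))
```

```text
(no output)
```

View pics/c5.png

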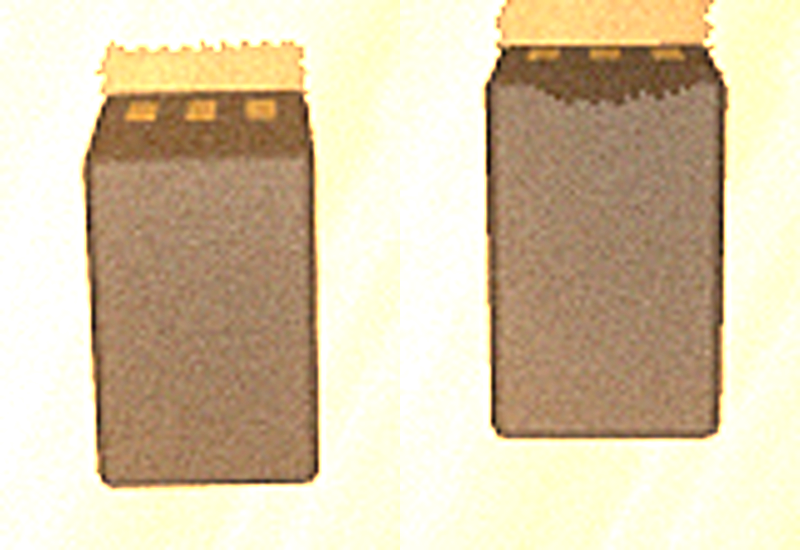

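Run:
```python
from h import *
np.set_printoptions(precision=4,suppress=True)
A=load('w1');B=load('w2');T=load('top0')
ca=lambda x,y:((x+.5)/5-.5+230,(y+.5)/5-.5+175)
cb=lambda x,y:((x+.5)/5-.5+240,(y+.5)/5-.5+140)
Q=[]
for p,q in(((86,157),(88,84)),((314,157),(323,84)),((319,485),(319,436)),((98,487),(92,436))):
    X,e=tri(ray(A,*ca(*p)),ray(B,*cb(*q)));Y=[plane(A,*ca(*p),.05),plane(B,*cb(*q),.05)];print(X,e,Y[0][:2],Y[1][:2]);Q.append(np.mean(Y,0))
Q=np.array(Q);print('c',Q.mean(0))
for i in range(4):
    d=Q[(i+1)%4]-Q[i];print(np.linalg.norm(d),np.degrees(np.arctan2(d[1],d[0])))
# bolt
for u,v,u2,v2,z in((111,265,112,213.5,.058),(141,224,146,173,.05)):
    print(tri(ray(A,u,v),ray(B,u2,v2)),plane(A,u,v,z),plane(B,u2,v2,z))
# grip inner/outer ends on w1
for u,v in((203,152),(282,41),(286,44)):print(plane(A,u,v,.044))
s=telemetry.state();q=s['orientation'];print(np.degrees(2*np.arctan2(q[2],q[1])))
```

```text
[0.6077 0.0459 0.0433] 0.00021702056009603767 [0.6074 0.0478] [0.6079 0.0468]
[0.6462 0.065  0.0483] 0.0004078936851885149 [0.6462 0.0655] [0.6458 0.0651]
[0.6749 0.0061 0.0522] 0.0003249215904966881 [0.6756 0.0052] [0.6752 0.0054]
[ 0.6362 -0.0132  0.0501] 0.00031672997495968907 [ 0.6361 -0.0133] [ 0.6364 -0.0133]
c [0.6413 0.0261 0.05  ]
0.042367466069966934 25.135390884084508
0.06678123140689456 -63.91615373829437
0.043304660970176 -154.55517158613665
0.06700616906482824 115.27978069523459
(array([ 0.5137, -0.0523,  0.0672]), np.float64(0.0017738892394942697)) [ 0.512  -0.0577  0.058 ] [ 0.5099 -0.0571  0.058 ]
(array([ 0.5223, -0.0118,  0.0468]), np.float64(0.00021368385836017994)) [ 0.5232 -0.0102  0.05  ] [ 0.523  -0.0107  0.05  ]
[0.5512 0.0764 0.044 ]
[0.578  0.1905 0.044 ]
[0.5821 0.1898 0.044 ]
25.788957882855236
```

The battery's top centre is at (0.641, 0.026), height about 0.049, with its short axis at 25.4°, which fits the given sizes. Going down to grasp it.

Emit:
apply_moves:
  commands:
    - [0.035,-0.045,-0.5,0,0,0,-1]
    - [0.035,-0.045,-1,0,0,0,-1]
    - [0.035,-0.045,-1,0,0,0,-1]

```text
time_s: 2.88
position: [0.6358, 0.028, 0.1239]
orientation: [-0.002, 0.975, 0.224, -0.007]
force: [-0.2, 0.4, 0.5]
width: 0.0851
```

Emit:
apply_moves:
  commands:
    - [0,0,-0.4,0,0,0,-1]
    - [0,0,-0.75,0,0,0,-1]
    - [0,0,-1,0,0,0,-1]
    - [0,0,-1,0,0,0,-1]

```text
time_s: 3.38
position: [0.6353, 0.029, 0.0241]
orientation: [-0.003, 0.974, 0.224, -0.008]
force: [-0.8, 0.6, -0.2]
width: 0.0851
```

Emit:
apply_moves:
  commands:
    - [0.055,-0.03,-0.08,0,-0.0027,0,-1]
    - [0.055,-0.03,-0.09,0,-0.0027,0,-1]

```text
time_s: 3.62
position: [0.6423, 0.0261, 0.0167]
orientation: [-0.0, 0.975, 0.224, 0.002]
force: [0.3, 0.1, 0.1]
width: 0.0856
```

Emit:
apply_moves:
  commands:
    - [0,0,0,0,0,0,1]
    - [0,0,0,0,0,0,1]
    - [0,0,0,0,0,0,1]
    - [0,0,0,0,0,0,1]
    - [0,0,0,0,0,0,1]
    - [0,0,0,0,0,0,1]

```text
time_s: 4.38
position: [0.6428, 0.0259, 0.0177]
orientation: [-0.0, 0.975, 0.224, 0.002]
force: [-0.7, -1.4, 5.1]
width: 0.0427
```

Emit:
apply_moves:
  commands:
    - [0,0,0.3,0,0,0,1]
    - [0,0,0.8,0,0,0,1]
    - [0,0,1,0,0,0,1]
    - [0,0,1,0,0,0,1]

```text
time_s: 4.88
position: [0.6438, 0.0259, 0.1187]
orientation: [0.0, 0.975, 0.224, 0.004]
force: [-0.7, 0.7, -4.4]
width: 0.0431
```

Emit:
apply_moves:
  commands:
    - [-0.15,-0.4,0.2,0,0,-0.01,1]
    - [-0.3,-0.8,0.2,0,0,-0.02,1]
    - [-0.4,-1,0.2,0,0,-0.025,1]

```text
time_s: 5.25
position: [0.601, -0.0754, 0.1358]
orientation: [-0.0, 0.989, 0.146, 0.001]
force: [-0.4, 0.2, -4.9]
width: 0.0431
```

Emit:
apply_moves:
  commands:
    - [-0.15,-0.4,0,0,0,-0.01,1]
    - [-0.3,-0.8,0,0,0,-0.02,1]
    - [-0.4,-1,0,0,0,-0.03,1]

```text
time_s: 5.62
position: [0.5588, -0.1763, 0.1333]
orientation: [-0.001, 0.999, 0.05, -0.001]
force: [-0.8, 0.9, -5.0]
width: 0.0431
```

Emit:
apply_moves:
  commands:
    - [-0.15,-0.4,0,0,0,-0.01,1]
    - [-0.3,-0.8,0,0,0,-0.02,1]
    - [-0.4,-1,0,0,0,-0.03,1]

```text
time_s: 6.0
position: [0.5169, -0.2772, 0.131]
orientation: [-0.002, 0.999, -0.046, -0.002]
force: [-0.2, 0.3, -3.9]
width: 0.0433
```

Emit:
apply_moves:
  commands:
    - [-0.15,-0.45,0,0,0,-0.006,1]
    - [-0.21,-0.65,0,0,0,-0.006,1]
    - [-0.21,-0.65,0,0,0,-0.006,1]

```text
time_s: 6.38
position: [0.4948, -0.3426, 0.1294]
orientation: [-0.003, 0.998, -0.066, -0.003]
force: [0.7, 0.8, -3.6]
width: 0.0433
```

Run:
```python
from h import *
snap('wrist','w3');snap('scene','s3');a=cv2.imread('pics/w3.png');b=cv2.imread('pics/s3.png')
cv2.imwrite('pics/m3.png',cv2.resize(np.hstack([a,b]),(800,300)));print(telemetry.state()['position'],telemetry.state()['orientation'])
```

```text
[ 0.49553607 -0.34092586  0.12977359] [-0.00337038  0.99789469 -0.06470822 -0.00276975]
```

View pics/m3.png

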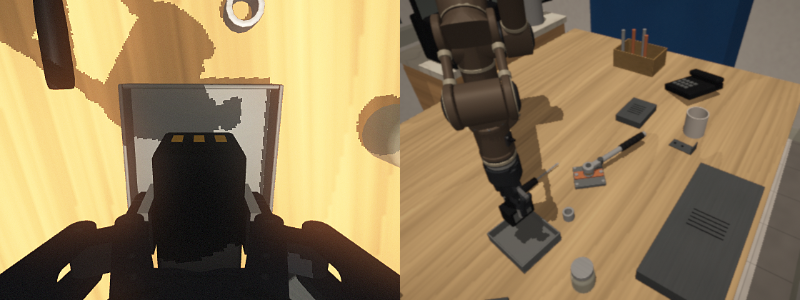

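The battery is centred and square over the tray; the tray walls are at x=125 and x=278 in the left half. Lowering.

Emit:
apply_moves:
  commands:
    - [0,0,-0.4,0,0,0,1]
    - [0,0,-0.8,0,0,0,1]
    - [0,0,-0.97,0,0,0,1]
    - [0,0,-0.97,0,0,0,1]

```text
time_s: 6.98
position: [0.4948, -0.3392, 0.0313]
orientation: [-0.005, 0.998, -0.064, -0.004]
force: [-0.6, 0.8, -3.9]
width: 0.0431
```

Emit:
apply_moves:
  commands:
    - [0,0,-0.04,0,0,0,1]
    - [0,0,-0.075,0,0,0,1]
    - [0,0,-0.09,0,0,0,1]

```text
time_s: 7.35
position: [0.4953, -0.3396, 0.0231]
orientation: [-0.004, 0.998, -0.064, -0.004]
force: [-0.3, -0.1, -3.7]
width: 0.0432
```

Emit:
apply_moves:
  commands:
    - [0,0,-0.015,0,0,0,1]
    - [0,0,-0.03,0,0,0,1]

```text
time_s: 7.6
position: [0.4955, -0.3397, 0.0219]
orientation: [-0.004, 0.998, -0.064, -0.004]
force: [-5.4, 4.2, 13.0]
width: 0.0431
```

Contact on the tray floor. Opening.

Emit:
apply_moves:
  commands:
    - [0,0,0,0,0,0,-0.6]
    - [0,0,0,0,0,0,-0.6]
    - [0,0,0,0,0,0,-0.6]
    - [0,0,0,0,0,0,-0.6]

```text
time_s: 8.1
position: [0.4956, -0.3397, 0.0219]
orientation: [-0.004, 0.998, -0.064, -0.004]
force: [0.1, 0.4, -0.2]
width: 0.0683
```

Emit:
apply_moves:
  commands:
    - [0,0,0.3,0,0,0,-0.6]
    - [0,0,0.8,0,0,0,-0.6]
    - [0,0,1,0,0,0,-0.6]
    - [0,0,1,0,0,0,-0.6]

```text
time_s: 8.6
position: [0.4967, -0.3406, 0.1236]
orientation: [-0.003, 0.998, -0.064, -0.002]
force: [1.5, 0.3, -0.1]
width: 0.0685
```

Emit:
apply_moves:
  commands:
    - [0,0.4,0.5,0,0,0,-0.6]
    - [0.0,0.8,0.6,0,0,0,-0.6]
    - [0.0,1,0.6,0,0,0,-0.6]
    - [0.0,1,0.6,0,0,0,-0.6]

```text
time_s: 9.1
position: [0.4954, -0.2391, 0.1813]
orientation: [-0.004, 0.998, -0.063, -0.004]
force: [-0.1, 0.3, -0.4]
width: 0.0681
```

Run:
```python
from h import *
snap('wrist','w4');snap('scene','s4');snap('top','t4');a=cv2.imread('pics/s4.png');b=cv2.imread('pics/t4.png')
cv2.imwrite('pics/m4.png',cv2.resize(np.hstack([a,b]),(800,300)));print(telemetry.state()['position'],telemetry.state()['orientation'],telemetry.state()['width'])
```

```text
[ 0.49608293 -0.24128646  0.1821751 ] [-0.00327762  0.99790821 -0.06448573 -0.0031716 ] 0.06824547567480335
```

View pics/m4.png

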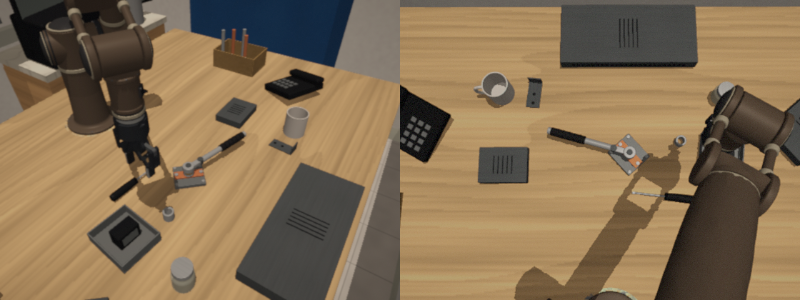

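View pics/w4.png

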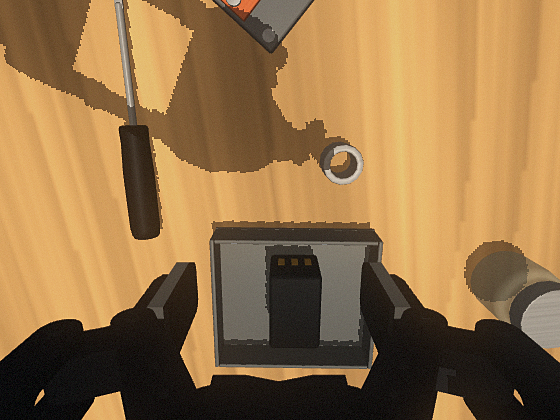

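The battery lies flat in the middle of the tray, at (295,300) in the wrist view. The wrench is unmoved. Next, over the grip point at about (0.558, 0.115).

Emit:
apply_moves:
  commands:
    - [0.1,0.5,0,0,0,-0.01,-0.4]
    - [0.15,1,0,0,0,-0.02,-0.4]
    - [0.15,1,0,0,0,-0.023,-0.4]

```text
time_s: 9.62
position: [0.5108, -0.1396, 0.1812]
orientation: [-0.004, 0.991, -0.135, -0.004]
force: [0.5, -0.6, -0.4]
width: 0.0599
```

Emit:
apply_moves:
  commands:
    - [0.1,0.5,0,0,0,0,-0.4]
    - [0.15,1,0,0,0,0,-0.4]
    - [0.15,1,0,0,0,0,-0.4]

```text
time_s: 10.0
position: [0.5262, -0.0387, 0.1807]
orientation: [-0.004, 0.991, -0.134, -0.004]
force: [-0.3, 0.1, 0.2]
width: 0.0603
```

Emit:
apply_moves:
  commands:
    - [0.1,0.5,0,0,0,0,-0.4]
    - [0.15,1,0,0,0,0,-0.4]
    - [0.2,1,0,0,0,0,-0.4]

```text
time_s: 10.38
position: [0.5468, 0.0618, 0.1804]
orientation: [-0.004, 0.991, -0.133, -0.004]
force: [0.9, -0.3, -0.1]
width: 0.0597
```

Emit:
apply_moves:
  commands:
    - [0.1,0.4,0,0,0,0,-0.4]
    - [0.1,0.55,0,0,0,0,-0.4]
    - [0.1,0.55,0,0,0,0,-0.4]

```text
time_s: 10.75
position: [0.5569, 0.1155, 0.18]
orientation: [-0.003, 0.991, -0.133, -0.004]
force: [-0.1, -0.1, 0.1]
width: 0.0599
```

Run:
```python
from h import *
np.set_printoptions(precision=4,suppress=True)
snap('wrist','w5')
s=telemetry.state();q=s['orientation'];print(s['position'],q,np.degrees(2*np.arctan2(q[2],q[1])),s['width'],s['force'])
```

```text
[0.5567 0.1151 0.18  ] [-0.0029  0.9911 -0.1329 -0.0044] -15.27220775692598 0.05984283391662898 [ 0.2449  0.3229 -0.5885]
```

View pics/w5.png

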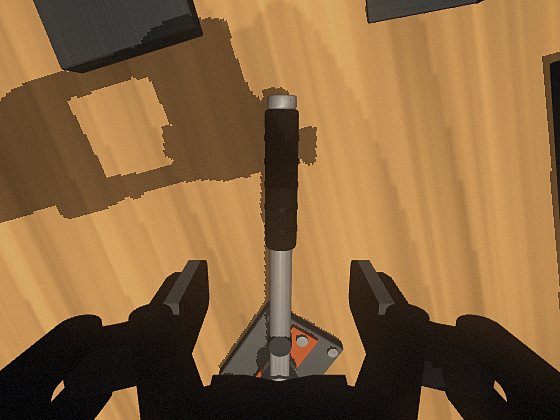

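The handle runs straight down the picture at column 281, from the steel end at (282,101) to the grip's inner end at (281,249), midway between the fingers. Checking the numbers, with heights from two views (w1 and w5).

Run:
```python
from h import *
np.set_printoptions(precision=4,suppress=True)
A=load('w5');B=load('w1');T=load('top0')
for u,v in((282,96),(282,110),(281,247),(280,346)):print(plane(A,u,v,.044))
for p,q in(((282,97),(286,39)),((281,247),(203,152)),((280,346),(141,224))):print(tri(ray(A,*p),ray(B,*q)))
b=np.array([.510,-.058])
for Z in(plane(A,282,103,.044),plane(A,281,247,.044),plane(A,280,346,.05)):
    d=Z[:2]-b;print(np.linalg.norm(d),np.degrees(np.arctan2(d[1],d[0])))
```

```text
[0.5795 0.1909 0.044 ]
[0.5768 0.1813 0.044 ]
[0.5473 0.0752 0.044 ]
[ 0.5212 -0.0173  0.044 ]
(array([0.5802, 0.1903, 0.0596]), np.float64(0.002408027391793411))
(array([0.5494, 0.0762, 0.0452]), np.float64(0.0040487319022447016))
(array([ 0.525 , -0.0055,  0.0603]), np.float64(0.0010756990708194881))
0.2534570512805526 74.40253417178705
0.13831626088100007 74.37145850063592
0.046655458624818846 74.57876598172327
```

Emit:
apply_moves:
  commands:
    - [0.015,0,-0.5,0,0,0,-0.4]
    - [0.015,0,-1,0,0,0,-0.4]
    - [0.015,0,-1,0,0,0,-0.4]

```text
time_s: 11.18
position: [0.5534, 0.1129, 0.0757]
orientation: [-0.001, 0.991, -0.134, -0.01]
force: [-0.1, -0.5, 0.1]
width: 0.0601
```

Emit:
apply_moves:
  commands:
    - [0,0,-0.2,0,0,0,-0.4]
    - [0,0,-0.4,0,0,0,-0.4]
    - [0,0,-0.55,0,0,0,-0.4]
    - [0,0,-0.57,0,0,0,-0.4]

```text
time_s: 11.68
position: [0.5524, 0.1128, 0.0174]
orientation: [-0.001, 0.991, -0.133, -0.011]
force: [0.6, -0.3, -0.3]
width: 0.0601
```

Emit:
apply_moves:
  commands:
    - [0,0,0,0,0,0,0.06]
    - [0,0,0,0,0,0,0.06]
    - [0,0,0,0,0,0,0.06]

```text
time_s: 12.05
position: [0.5529, 0.113, 0.018]
orientation: [-0.001, 0.991, -0.133, -0.01]
force: [-0.2, 0.2, 0.5]
width: 0.0402
```

Run:
```python
from h import *
np.set_printoptions(precision=4,suppress=True)
snap('wrist','w6');snap('scene','s6')
b=cv2.imread('pics/s6.png')[130:260,230:390];a=cv2.imread('pics/w6.png')
cv2.imwrite('pics/m6.png',np.hstack([cv2.resize(a,(400,300)),cv2.resize(b,(370,300))]))
s=telemetry.state();q=s['orientation'];print(s['position'],q,np.degrees(2*np.arctan2(q[2],q[1])),s['width'],s['force'])
```

```text
[0.5527 0.1129 0.0179] [-0.0009  0.991  -0.1334 -0.0105] -15.335280015077137 0.04024508912071363 [ 0.6329 -0.6048 -0.1702]
```

View pics/m6.png

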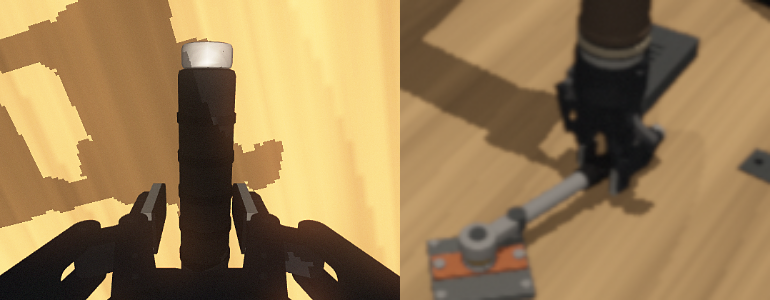

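```bash
cat > plan.py <<'E'
from h import *
from scipy.spatial.transform import Rotation as Ro
np.set_printoptions(precision=4,suppress=True)
B=np.array([.510,-.058])
def un(a):return np.array([np.cos(a),np.sin(a)])
def tgt(th,phi,c,z=.022,rad=.178):
    a=th-phi; g=B+.05*un(th)+(rad-.05)*un(a)+c*un(a-np.pi/2)
    j=a-np.pi/2
    R=np.array([[np.cos(j),np.sin(j),0],[np.sin(j),-np.cos(j),0],[0,0,-1]])
    return np.array([*g,z]),R
def cur():
    s=telemetry.state();q=s['orientation'];return np.array(s['position']),Ro.from_quat([q[1],q[2],q[3],q[0]]).as_matrix(),s
def report(th=None):
    p,R,s=cur();j=np.arctan2(R[1,0],R[0,0]);a=j+np.pi/2
    r,n=un(a),un(a-np.pi/2);d=p[:2]-B
    print('t',round(s['time_s'],2),'pos',p,'yaw+90 deg',round(np.degrees(a),2),'r',d@r,'c',d@n,'tcp polar deg',round(np.degrees(np.arctan2(d[1],d[0])),2),'push',-s['force'][:2]@n,'rad',s['force'][:2]@r,'fz',s['force'][2],'w',s['width'])
def rows(ths,phis,cs,z=.022):
    p,R,s=cur()
    for th,phi,c in zip(ths,phis,cs):
        P,D=tgt(np.radians(th),phi,c,z);v=Ro.from_matrix(D@R.T).as_rotvec()/(2*np.pi)
        print(np.round(np.r_[(P-p)*10,v],4).tolist())
E
python3 - <<'E'
from plan import *
report()
rows([74.4]*2,[0]*2,[0,.005])
E
```

```text
t 12.15 pos [0.5527 0.1129 0.0179] yaw+90 deg 74.66 r 0.1761074246391391 c -0.003986608885692417 tcp polar deg 75.96 push -0.7703620497365878 rad -0.41585940841264946 fz -0.17018943346591733 w 0.04024508912071363
[0.0514, 0.0055, 0.0412, -0.0007, -0.0033, -0.0007]
[0.0995, -0.0079, 0.0412, -0.0007, -0.0033, -0.0007]
```

Emit:
apply_moves:
  commands:
    - [0.05,0.005,0.04,-0.0007,-0.0033,-0.0007,0.06]
    - [0.1,-0.008,0.04,-0.0007,-0.0033,-0.0007,0.06]
    - [0.1,-0.008,0.04,-0.0007,-0.0033,-0.0007,0.06]

```text
time_s: 12.52
position: [0.5634, 0.1121, 0.0222]
orientation: [-0.0, 0.991, -0.136, 0.001]
force: [-0.9, -0.1, 0.1]
width: 0.0402
```

Run:
```python
from plan import *
report()
rows([73.4,71,68,65,62,60,60],[0]*7,[.008]*7)
```

```text
t 12.53 pos [0.5634 0.1121 0.0222] yaw+90 deg 74.41 r 0.1781643260064647 c 0.005676240575016089 tcp polar deg 72.58 push 0.8116856853365371 rad -0.31740246151758195 fz 0.14346298064894838 w 0.04024141506606004
[0.0516, -0.0178, -0.0017, -0.0001, 0.0002, -0.0028]
[0.1215, -0.0438, -0.0017, -0.0001, 0.0002, -0.0095]
[0.2073, -0.0804, -0.0017, -0.0, 0.0002, -0.0178]
[0.2911, -0.1214, -0.0017, -0.0, 0.0002, -0.0261]
[0.3727, -0.1667, -0.0017, -0.0, 0.0002, -0.0345]
[0.4257, -0.1993, -0.0017, -0.0, 0.0002, -0.04]
[0.4257, -0.1993, -0.0017, -0.0, 0.0002, -0.04]
```

Emit:
apply_moves:
  commands:
    - [0.052,-0.018,0,0,0,-0.0028,0.06]
    - [0.12,-0.044,0,0,0,-0.0095,0.06]
    - [0.207,-0.08,0,0,0,-0.0178,0.06]
    - [0.291,-0.121,0,0,0,-0.026,0.06]
    - [0.373,-0.167,0,0,0,-0.0345,0.06]
    - [0.426,-0.2,0,0,0,-0.04,0.06]
    - [0.426,-0.2,0,0,0,-0.04,0.06]

```text
time_s: 13.4
position: [0.6068, 0.0917, 0.0221]
orientation: [-0.0, 0.966, -0.259, 0.001]
force: [0.2, 0.8, 0.5]
width: 0.0404
```

Run:
```python
from plan import *
report()
rows([58,56,54,54],[0]*4,[.008]*4)
```

```text
t 13.4 pos [0.6068 0.0917 0.0221] yaw+90 deg 59.98 r 0.1780086458796514 c 0.008942001734944686 tcp polar deg 57.11 push 0.19418424690755529 rad 0.755445909766884 fz 0.4548204527817048 w 0.04039183606834941
[0.0432, -0.0295, -0.0008, 0.0, 0.0004, -0.0055]
[0.0938, -0.0657, -0.0008, 0.0, 0.0004, -0.0111]
[0.1431, -0.1036, -0.0008, 0.0001, 0.0004, -0.0166]
[0.1431, -0.1036, -0.0008, 0.0001, 0.0004, -0.0166]
```

Run:
```python
from plan import *
snap('wrist','w7');snap('scene','s7')
b=cv2.imread('pics/s7.png')[130:260,230:390];a=cv2.imread('pics/w7.png')
cv2.imwrite('pics/m7.png',np.hstack([cv2.resize(a,(400,300)),cv2.resize(b,(370,300))]));report()
```

```text
t 13.5 pos [0.6067 0.0917 0.0222] yaw+90 deg 60.03 r 0.17796737876245633 c 0.00899086818223794 tcp polar deg 57.14 push 0.11052485324974169 rad -0.11957622797132497 fz -0.6060849930030827 w 0.04007728483034739
```

View pics/m7.png

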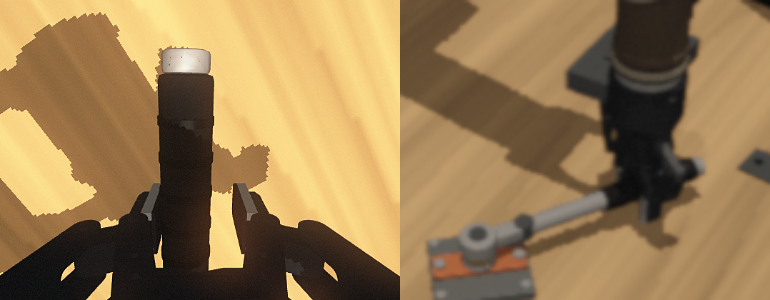

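The handle moved with the pad (left pad touching at (157,215)). It is now about 0.25 rad turned with free motion. I'll go to 54° and then in 4° steps.

Emit:
apply_moves:
  commands:
    - [0.043,-0.03,0,0,0.0004,-0.0055,0.06]
    - [0.094,-0.066,0,0,0.0004,-0.011,0.06]
    - [0.143,-0.104,0,0,0.0004,-0.0166,0.06]
    - [0.143,-0.104,0,0,0.0004,-0.0166,0.06]

```text
time_s: 14.0
position: [0.6218, 0.0806, 0.0222]
orientation: [0.0, 0.951, -0.309, 0.001]
force: [-1.0, -1.1, -0.9]
width: 0.04
```

Run:
```python
from plan import *
report()
rows([52.5,51,50,50],[0]*4,[.009]*4)
```

```text
t 14.0 pos [0.6218 0.0806 0.0222] yaw+90 deg 54.02 r 0.17787565507133613 c 0.009040465917291995 tcp polar deg 51.11 push 0.18313892294672954 rad -1.4925666472908303 fz -0.9408079820448788 w 0.040012357512441095
[0.0369, -0.029, -0.0025, 0.0002, 0.0002, -0.0042]
[0.072, -0.0597, -0.0025, 0.0002, 0.0002, -0.0084]
[0.095, -0.0806, -0.0025, 0.0002, 0.0002, -0.0112]
[0.095, -0.0806, -0.0025, 0.0002, 0.0002, -0.0112]
```

Emit:
apply_moves:
  commands:
    - [0.037,-0.029,0,0,0,-0.0042,0.06]
    - [0.072,-0.06,0,0,0,-0.0084,0.06]
    - [0.095,-0.081,0,0,0,-0.0112,0.06]

```text
time_s: 14.38
position: [0.6313, 0.0723, 0.0222]
orientation: [0.0, 0.939, -0.343, 0.001]
force: [-2.4, 1.8, 1.8]
width: 0.0402
```

Run:
```python
from plan import *
report()
rows([49,47.5,46,46],[0]*4,[.009]*4)
```

```text
t 14.38 pos [0.6313 0.0723 0.0222] yaw+90 deg 49.91 r 0.17780858432514976 c 0.008915022250892362 tcp polar deg 47.04 push 2.979910915496535 rad -0.1641892746369306 fz 1.7828839191235333 w 0.04023312895266242
[0.0224, -0.0185, -0.0017, 0.0002, 0.0001, -0.0025]
[0.0556, -0.0513, -0.0017, 0.0002, 0.0001, -0.0067]
[0.0879, -0.085, -0.0017, 0.0002, 0.0001, -0.0109]
[0.0879, -0.085, -0.0017, 0.0002, 0.0001, -0.0109]
```

Emit:
apply_moves:
  commands:
    - [0.022,-0.019,0,0,0,-0.0025,0.06]
    - [0.056,-0.051,0,0,0,-0.0067,0.06]
    - [0.088,-0.085,0,0,0,-0.011,0.06]

```text
time_s: 14.75
position: [0.6401, 0.0634, 0.0221]
orientation: [0.001, 0.927, -0.376, 0.0]
force: [-3.9, 1.5, 1.1]
width: 0.0404
```

Run:
```python
from plan import *
report()
rows([45,43.5,42,42],[0]*4,[.009]*4)
```

```text
t 14.75 pos [0.6401 0.0634 0.0221] yaw+90 deg 45.86 r 0.1777558138409798 c 0.00880013318162918 tcp polar deg 43.03 push 3.873921473519351 rad -1.660577373248754 fz 1.0768807348937763 w 0.04039531270820275
[0.0212, -0.0194, -0.0011, 0.0003, 0.0, -0.0024]
[0.0521, -0.0544, -0.0011, 0.0003, 0.0, -0.0066]
[0.082, -0.0902, -0.0011, 0.0003, 0.0, -0.0107]
[0.082, -0.0902, -0.0011, 0.0003, 0.0, -0.0107]
```

Emit:
apply_moves:
  commands:
    - [0.021,-0.019,0,0,0,-0.0024,0.06]
    - [0.052,-0.054,0,0,0,-0.0066,0.06]
    - [0.082,-0.09,0,0,0,-0.0107,0.06]

```text
time_s: 15.12
position: [0.6482, 0.0541, 0.022]
orientation: [0.001, 0.913, -0.407, 0.0]
force: [-3.5, 0.6, 0.9]
width: 0.0399
```

Run:
```python
from plan import *
report()
rows([41,39.5,38,38],[0]*4,[.009]*4)
```

```text
t 15.12 pos [0.6482 0.0541 0.022 ] yaw+90 deg 41.92 r 0.17773616388122743 c 0.008895900068148185 tcp polar deg 39.05 push 2.772724035572381 rad -2.2225622815034716 fz 0.9184808827388277 w 0.03989952911521868
[0.0204, -0.0213, -0.0001, 0.0003, -0.0001, -0.0025]
[0.0487, -0.0584, -0.0001, 0.0003, -0.0001, -0.0067]
[0.0761, -0.0962, -0.0001, 0.0003, -0.0001, -0.0109]
[0.0761, -0.0962, -0.0001, 0.0003, -0.0001, -0.0109]
```

Emit:
apply_moves:
  commands:
    - [0.02,-0.021,0,0.0003,0,-0.0025,0.06]
    - [0.049,-0.058,0,0.0003,0,-0.0067,0.06]
    - [0.076,-0.096,0,0.0003,0,-0.0109,0.06]

```text
time_s: 15.5
position: [0.6533, 0.0468, 0.0215]
orientation: [-0.0, 0.898, -0.44, -0.004]
force: [-7.8, 7.8, 4.0]
width: 0.04
```

Run:
```python
from plan import *
report()
rows([37,35.5,34,34],[0]*4,[.009]*4)
```

```text
t 15.5 pos [0.6533 0.0468 0.0215] yaw+90 deg 37.83 r 0.1775021015435807 c 0.005089756003335136 tcp polar deg 36.19 push 10.950764543538755 rad -1.3847230332021347 fz 3.977441720685917 w 0.040029568242469206
[0.0425, -0.0491, 0.0055, -0.0006, -0.001, -0.0023]
[0.0682, -0.0881, 0.0055, -0.0007, -0.001, -0.0065]
[0.0928, -0.1277, 0.0055, -0.0007, -0.001, -0.0106]
[0.0928, -0.1277, 0.0055, -0.0007, -0.001, -0.0106]
```

The push rose to 11 N, so the bolt has seated. Checking the bend.

Run:
```python
from plan import *
snap('wrist','w8');snap('scene','s8');snap('top','t8')
b=cv2.imread('pics/s8.png')[170:290,230:370];a=cv2.imread('pics/w8.png')
cv2.imwrite('pics/m8.png',np.hstack([cv2.resize(a,(320,240)),cv2.resize(b,(480,411))[:240] if 0 else cv2.resize(b,(280,240)),]));report()
cv2.imwrite('pics/m8b.png',cv2.convertScaleAbs(cv2.resize(b,(700,600),interpolation=cv2.INTER_CUBIC),alpha=1.5))
cv2.imwrite('pics/m8c.png',cv2.convertScaleAbs(cv2.resize(cv2.imread('pics/t8.png')[120:240,230:370],(700,600),interpolation=cv2.INTER_CUBIC),alpha=1.5))
```

```text
t 15.65 pos [0.6536 0.0466 0.0215] yaw+90 deg 37.88 r 0.17755707193197925 c 0.005547390191895839 tcp polar deg 36.09 push 10.307373246431377 rad -1.8417874951249158 fz 4.360019542608569 w 0.0399061125016457
```

View pics/m8b.png

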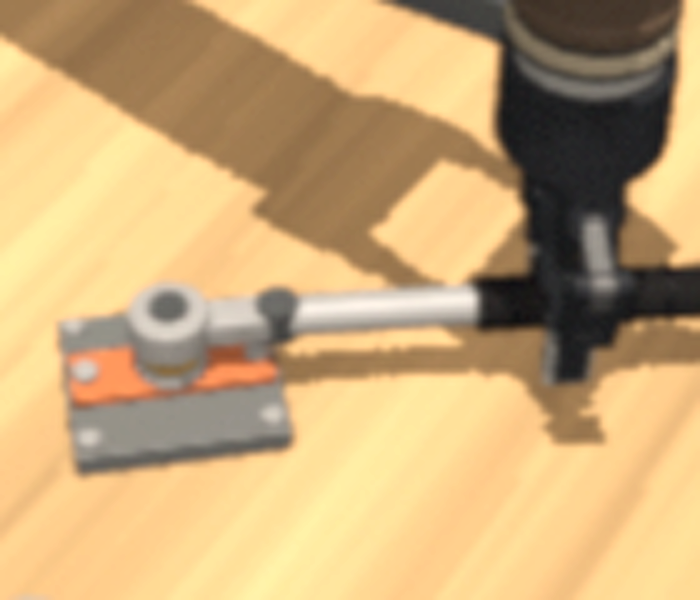

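View pics/m8c.png

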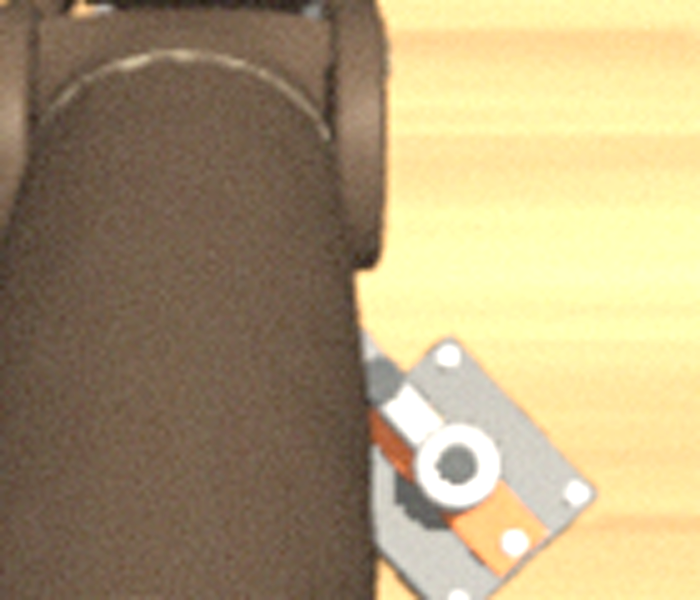

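View pics/w8.png

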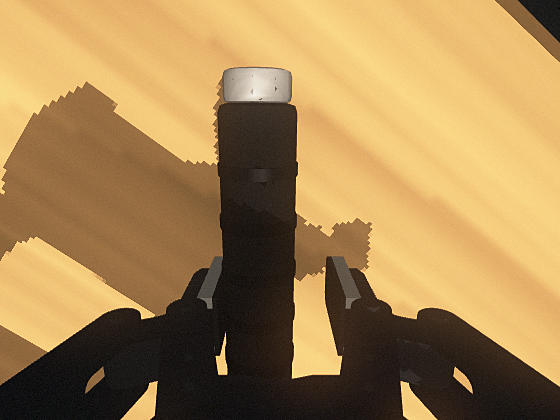

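Run:
```python
from plan import *
def yaw(p,q):d=q-p;return np.degrees(np.arctan2(d[1],d[0]))
for t,a,b in(('w5',(282,103),(280.5,246)),('w6',((207)*1.4,56*1.4),(205*1.4,255*1.4)),('w7',(186*1.4,62*1.4),(186.5*1.4,255*1.4)),('w8',(258,85),(259.5,340))):
    W=load(t);A=plane(W,*a,.044);Bp=plane(W,*b,.044);print(t,A[:2],Bp[:2],yaw(Bp,A), yaw(B,A[:2]))
T=load('t8');T0=load('top0')
f=lambda x,y,x0,y0:((x+.5)/5-.5+x0,(y+.5)/5-.5+y0)
print(yaw(plane(T0,*f(659,412,190,130),.059)[:2],plane(T0,*f(545,385,190,130),.055)[:2]))
print(yaw(plane(T,*f(456,463,230,120),.059)[:2],plane(T,*f(383,378,230,120),.055)[:2]))
a=cv2.imread('pics/t8.png')[185:222,298:335];cv2.imwrite('pics/c8.png',cv2.convertScaleAbs(cv2.resize(a,(592,592),interpolation=cv2.INTER_CUBIC),alpha=1.6))
```

```text
w5 [0.5781 0.1861] [0.5471 0.0762] 74.22782920261506 74.40253417178705
w6 [0.5781 0.1872] [0.5511 0.0898] 74.49835995394832 74.47926437894952
w7 [0.6404 0.1602] [0.5883 0.0725] 59.28813689468376 59.12993842827242
w8 [0.7107 0.0985] [0.6356 0.0415] 37.218717828373464 37.951292982851754
75.77928749841185
39.247133356092654
```

View pics/c8.png

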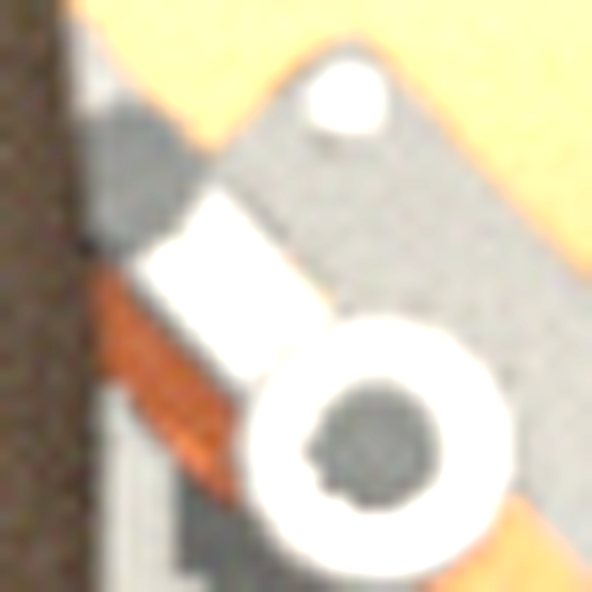

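Handle yaw is about 37.2° and the head about 38–41°, so the bend now lies between 0.01 and 0.07, at the knee. Advancing about 4 mm more; the arm lags 3.5 mm under this load.

Emit:
apply_moves:
  commands:
    - [0.032,-0.041,0,0,0,-0.0025,0.06]
    - [0.046,-0.059,0,0,0,-0.005,0.06]
    - [0.046,-0.059,0,0,0,-0.005,0.06]

```text
time_s: 16.02
position: [0.6559, 0.0429, 0.0212]
orientation: [-0.001, 0.891, -0.454, -0.007]
force: [-7.8, 7.4, 3.7]
width: 0.0397
```

Run:
```python
from plan import *
report()
```

```text
t 16.02 pos [0.6559 0.0429 0.0212] yaw+90 deg 35.96 r 0.17737152626034555 c 0.00397467568503434 tcp polar deg 34.68 push 10.57245780949118 rad -1.9576194858065612 fz 3.662469996621745 w 0.039746379989295574
```

Emit:
apply_moves:
  commands:
    - [0.03,-0.042,0,0,0,-0.002,0.06]
    - [0.042,-0.058,0,0,0,-0.0045,0.06]
    - [0.042,-0.058,0,0,0,-0.0045,0.06]

```text
time_s: 16.4
position: [0.658, 0.0395, 0.021]
orientation: [-0.001, 0.884, -0.468, -0.01]
force: [-8.5, 7.2, 4.1]
width: 0.0401
```

Run:
```python
from plan import *
report()
snap('wrist','w9');snap('scene','s9')
b=cv2.imread('pics/s9.png')[200:270,240:340]
cv2.imwrite('pics/m9b.png',cv2.convertScaleAbs(cv2.resize(b,(800,560),interpolation=cv2.INTER_CUBIC),alpha=1.5))
report()
```

```text
t 16.4 pos [0.658  0.0395 0.021 ] yaw+90 deg 34.22 r 0.17720528831928778 c 0.0025878234469031954 tcp polar deg 33.39 push 10.74878599822907 rad -2.9504607006401313 fz 4.065386241300028 w 0.040099401430964764
t 16.5 pos [0.6579 0.0396 0.021 ] yaw+90 deg 34.24 r 0.1772162519856387 c 0.002533956660479408 tcp polar deg 33.42 push 10.377570968931042 rad -1.9482965020735001 fz 4.462534515639646 w 0.040107861664022214
```

View pics/m9b.png

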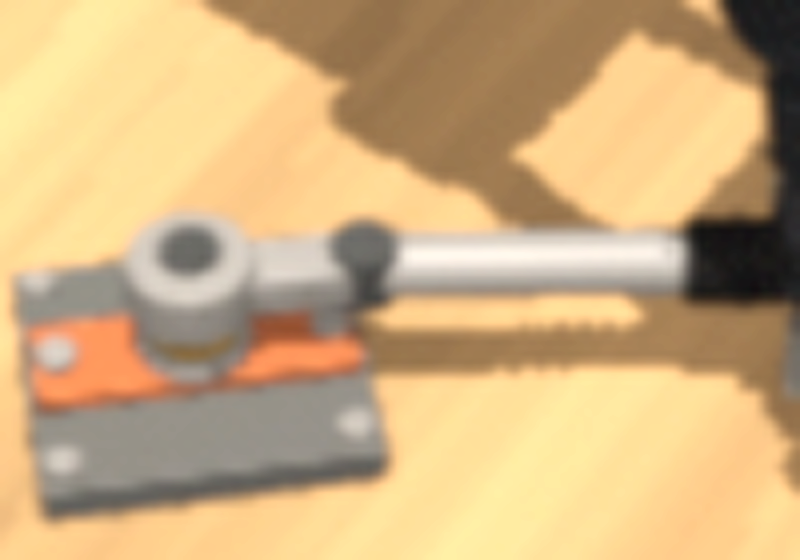

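View pics/w9.png

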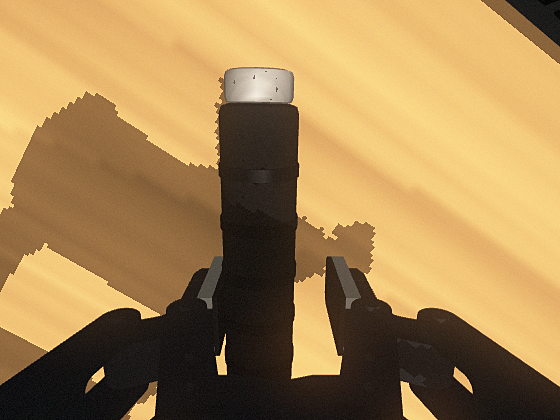

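Run:
```python
from plan import *
def yaw(p,q):d=q-p;return np.degrees(np.arctan2(d[1],d[0]))
for t,a,b in(('w8',(258,85),(259.5,340)),('w9',(259.5,85),(259.5,340))):
    W=load(t);A=plane(W,*a,.044);Bp=plane(W,*b,.044);print(t,A[:2],Bp[:2],yaw(Bp,A), yaw(B,A[:2]))
# scene: direction of link vs handle in image, s8 / s9 same bolt angle?
def clean(t):
    g=cv2.imread(f'pics/{t}.png');return g
d=cv2.absdiff(clean('s8'),clean('s9'))[205:265,240:330].max(2)
print(d.reshape(6,10,9,10).mean((1,3)).round(0))
```

```text
w8 [0.7107 0.0985] [0.6356 0.0415] 37.218717828373464 37.951292982851754
w9 [0.719  0.0869] [0.6405 0.0353] 33.31105016867096 34.730455338441786
[[ 1.  1.  1.  8.  9.  1.  7. 19. 10.]
 [ 1.  1.  1.  1. 13. 19. 20.  6. 11.]
 [ 1.  1.  1.  1.  2.  6. 24. 26. 31.]
 [ 1.  1.  1.  1.  2.  9. 16. 22. 16.]
 [ 1.  1.  1.  1.  1.  6.  6.  6.  9.]
 [ 1.  1.  1.  1.  1.  1.  1.  1.  1.]]
```

The head didn't move between the two scene shots (no difference there), so the bolt was seated before both. The handle has bent 0.068 rad more since, so the bend is between 0.068 and 0.138: first click done. Easing off.

Emit:
apply_moves:
  commands:
    - [-0.02,0.03,0,0,0,0.003,0.06]
    - [-0.045,0.065,0,0,0,0.006,0.06]
    - [-0.067,0.1,0,0,0,0.01,0.06]
    - [-0.067,0.1,0,0,0,0.01,0.06]

```text
time_s: 17.0
position: [0.6487, 0.0515, 0.0208]
orientation: [-0.001, 0.898, -0.44, -0.013]
force: [-8.3, 5.4, 4.6]
width: 0.0404
```

Run:
```python
from plan import *
report()
snap('wrist','w10');snap('scene','s10');report()
```

```text
t 17.0 pos [0.6487 0.0515 0.0208] yaw+90 deg 37.82 r 0.17670405576944456 c -0.0014247904394350634 tcp polar deg 38.28 push 9.361249121661924 rad -3.26114788258223 fz 4.610621715344133 w 0.04041717113080852
t 17.1 pos [0.6489 0.0513 0.0208] yaw+90 deg 37.8 r 0.17673435205983035 c -0.0012881577399348589 tcp polar deg 38.22 push 8.788411620358133 rad -4.185562117699154 fz 4.115010108168342 w 0.040511314385717846
```

View pics/w10.png

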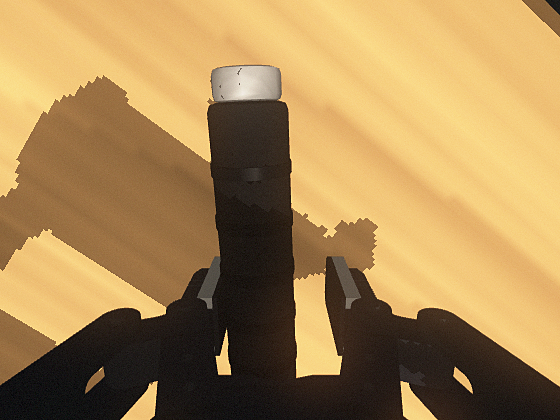

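Emit:
apply_moves:
  commands:
    - [-0.02,0.028,0,0,0,0.004,0.06]
    - [-0.04,0.056,0,0,0,0.008,0.06]
    - [-0.04,0.056,0,0,0,0.008,0.06]

```text
time_s: 17.48
position: [0.6465, 0.0567, 0.0214]
orientation: [-0.001, 0.909, -0.417, -0.011]
force: [0.1, -0.9, 0.5]
width: 0.0403
```

Run:
```python
from plan import *
report()
snap('wrist','w11');snap('scene','s11');report()
d=cv2.absdiff(cv2.imread('pics/s9.png'),cv2.imread('pics/s11.png'))[205:265,240:330].max(2)
print(d.reshape(6,10,9,10).mean((1,3)).round(0))
b=cv2.imread('pics/s11.png')[200:270,240:340]
cv2.imwrite('pics/m11b.png',cv2.convertScaleAbs(cv2.resize(b,(800,560),interpolation=cv2.INTER_CUBIC),alpha=1.5))
```

```text
t 17.48 pos [0.6465 0.0567 0.0214] yaw+90 deg 40.68 r 0.17824183603956875 c 0.001969774024069096 tcp polar deg 40.05 push -0.7405778345801771 rad -0.447383325821588 fz 0.5390185339959898 w 0.040305620653692066
t 17.57 pos [0.646  0.0566 0.0212] yaw+90 deg 40.65 r 0.1777962698566704 c 0.0016848012297281864 tcp polar deg 40.11 push 0.6968413084524372 rad -0.05388036435789362 fz 0.21200896944393993 w 0.040041311298083526
[[ 1.  1.  1. 10. 17.  1. 11. 23. 12.]
 [ 1.  1.  1.  1. 20. 36. 33. 19. 28.]
 [ 1.  1.  1.  1.  3. 13. 37. 41. 42.]
 [ 1.  1.  1.  1.  3. 15. 33. 42. 36.]
 [ 1.  1.  1.  1.  2.  9. 10.  7. 10.]
 [ 1.  1.  1.  1.  1.  1.  1.  1.  1.]]
```

View pics/w11.png

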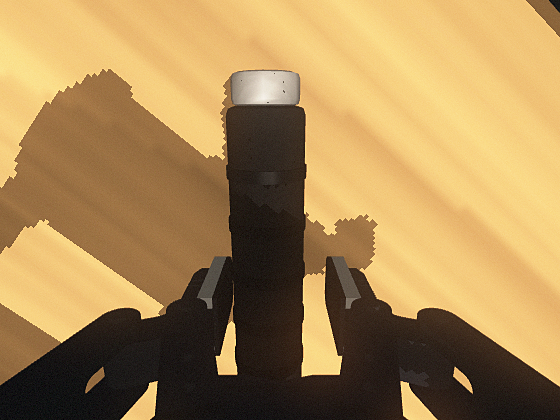

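View pics/m11b.png

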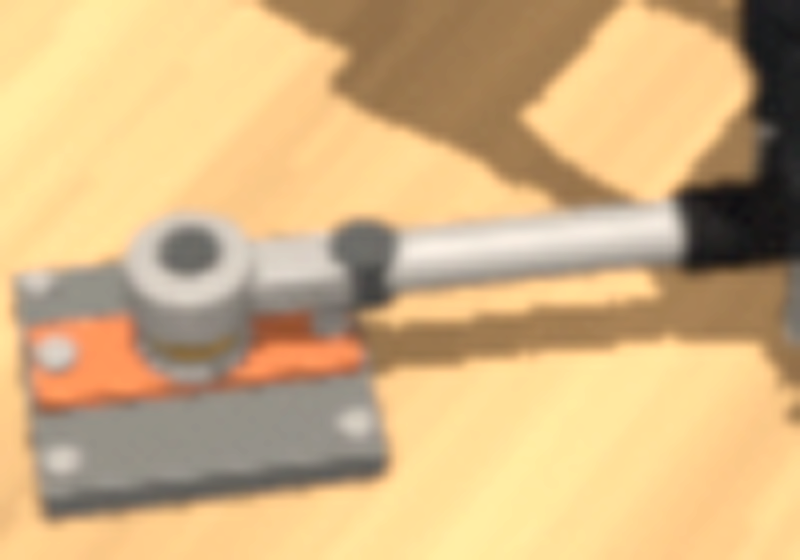

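Run:
```python
from plan import *
def yaw(p,q):d=q-p;return np.degrees(np.arctan2(d[1],d[0]))
for t,a,b in(('w8',(258,85),(259.5,340)),('w9',(259.5,85),(259.5,340)),('w10',(246.5,83),(261,340)),('w11',(265.5,87),(268.5,340))):
    W=load(t);A=plane(W,*a,.044);Bp=plane(W,*b,.044);print(t,A[:2],Bp[:2],yaw(Bp,A), yaw(B,A[:2]))
```

```text
w8 [0.7107 0.0985] [0.6356 0.0415] 37.218717828373464 37.951292982851754
w9 [0.719  0.0869] [0.6405 0.0353] 33.31105016867096 34.730455338441786
w10 [0.7048 0.1061] [0.632  0.0456] 39.73154390748829 40.115319440273446
w11 [0.7026 0.1088] [0.6315 0.0476] 40.75428617784361 40.89361908751763
```

Eased off, the handle is straight (yaw 40.8°, force about zero) and the head is unmoved. The first click's bend was therefore about 0.13 rad, inside 0.06–0.20. Second click: aiming for about 0.09.

Emit:
apply_moves:
  commands:
    - [0.025,-0.035,0,0,0,-0.003,0.06]
    - [0.05,-0.07,0,0,0,-0.006,0.06]
    - [0.075,-0.105,0,0,0,-0.008,0.06]
    - [0.09,-0.128,0,0,0,-0.01,0.06]

```text
time_s: 18.08
position: [0.653, 0.0472, 0.0207]
orientation: [-0.003, 0.894, -0.447, -0.015]
force: [-4.7, 10.3, 2.4]
width: 0.0402
```

Run:
```python
from plan import *
report()
snap('wrist','w12');report()
```

```text
t 18.07 pos [0.653  0.0472 0.0207] yaw+90 deg 36.86 r 0.17753950468584037 c 0.0015808638993212033 tcp polar deg 36.35 push 11.096664990066602 rad 2.433079936828595 fz 2.3929448373594484 w 0.040226526946463635
t 18.12 pos [0.6532 0.0469 0.0207] yaw+90 deg 36.84 r 0.17754155235555125 c 0.0018843361708869532 tcp polar deg 36.23 push 10.128991432581552 rad 3.0158219230867362 fz 1.6132487036005287 w 0.040074248932982316
```

View pics/w12.png

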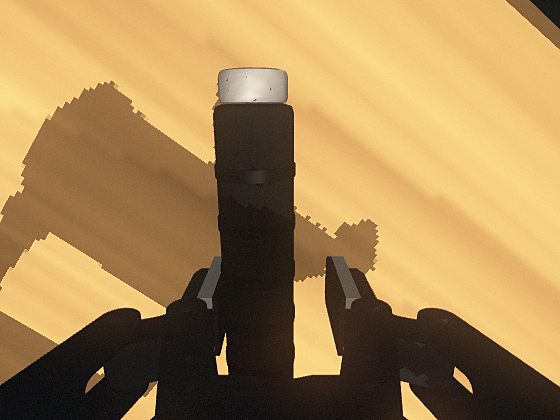

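Emit:
apply_moves:
  commands:
    - [0.03,-0.04,0,0,0,-0.002,0.06]
    - [0.043,-0.058,0,0,0,-0.004,0.06]
    - [0.043,-0.058,0,0,0,-0.004,0.06]

```text
time_s: 18.5
position: [0.6551, 0.0442, 0.0203]
orientation: [-0.004, 0.888, -0.46, -0.019]
force: [-5.1, 8.7, 2.7]
width: 0.0403
```

Run:
```python
from plan import *
report()
snap('wrist','w13');snap('scene','s13');report()
d=cv2.absdiff(cv2.imread('pics/s9.png'),cv2.imread('pics/s13.png'))[205:265,240:330].max(2)
print(d.reshape(6,10,9,10).mean((1,3)).round(0))
g=cv2.imread('pics/w13.png');cv2.imwrite('pics/m13.png',g)
# grip edge find: dark mask rows
def yaw(p,q):d=q-p;return np.degrees(np.arctan2(d[1],d[0]))
for t,a,b in(('w12',(253,86),(259.8,340)),):
    W=load(t);A=plane(W,*a,.044);Bp=plane(W,*b,.044);print(t,A[:2],Bp[:2],yaw(Bp,A), yaw(B,A[:2]))
```

```text
t 18.5 pos [0.6551 0.0442 0.0203] yaw+90 deg 35.26 r 0.17747656861005584 c 0.00028436162417384326 tcp polar deg 35.17 push 10.067176651856299 rad 0.8672575935662685 fz 2.728374017040643 w 0.040293129556002144
t 18.6 pos [0.655  0.0443 0.0203] yaw+90 deg 35.26 r 0.17743494884320665 c 0.00020546869630973732 tcp polar deg 35.2 push 9.959954917885376 rad 0.47731629731839026 fz 3.1501678682575744 w 0.04002530511769534
[[ 1.  1.  1.  1.  3.  1.  2.  6.  3.]
 [ 1.  1.  1.  1.  3.  3.  5.  1.  2.]
 [ 1.  1.  1.  1.  2.  4.  9. 13. 15.]
 [ 1.  1.  1.  1.  1.  6. 10. 11.  9.]
 [ 1.  1.  1.  1.  1.  4.  4.  4.  6.]
 [ 1.  1.  1.  1.  1.  1.  1.  1.  1.]]
w12 [0.7105 0.0986] [0.636 0.042] 37.268980780202725 37.99997606662364
```

View pics/m13.png

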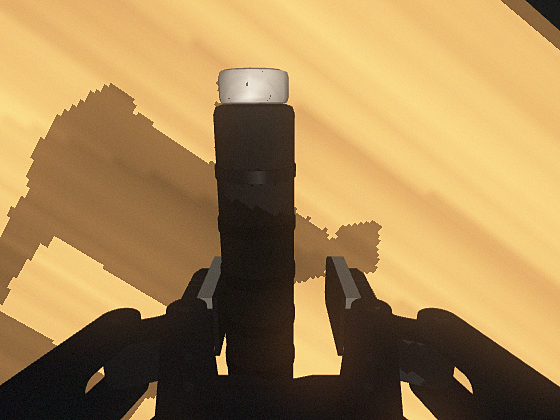

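Run:
```python
from plan import *
def yaw(p,q):d=q-p;return np.degrees(np.arctan2(d[1],d[0]))
for t,a,b in(('w13',(253,86),(259.8,340)),):
    W=load(t);A=plane(W,*a,.044);Bp=plane(W,*b,.044);print(t,yaw(Bp,A), yaw(B,A[:2]))
```

```text
w13 35.65861137034909 36.638623873677325
```

Bend is now about 0.09 rad: second click reached, with the head still unmoved. Easing off to centre the bar, then opening and going up.

Emit:
apply_moves:
  commands:
    - [-0.025,0.035,0,0,0,0.004,0.06]
    - [-0.05,0.07,0.01,-0.001,-0.001,0.008,0.06]
    - [-0.075,0.1,0.02,-0.002,-0.003,0.012,0.06]
    - [-0.1,0.138,0.02,-0.0039,-0.0048,0.015,0.06]
    - [-0.1,0.138,0.02,-0.0039,-0.0048,0.015,0.06]

```text
time_s: 19.23
position: [0.645, 0.0581, 0.0224]
orientation: [0.001, 0.909, -0.417, 0.0]
force: [0.2, -0.2, 0.4]
width: 0.0402
```

Run:
```python
from plan import *
report();snap('wrist','w14')
```

```text
t 19.23 pos [0.645  0.0581 0.0224] yaw+90 deg 40.7 r 0.1780348656108192 c -6.272684742113702e-06 tcp polar deg 40.7 push -0.31983754657483116 rad 0.02750454111781419 fz 0.4463600744766733 w 0.04022029611855973
```

View pics/w14.png

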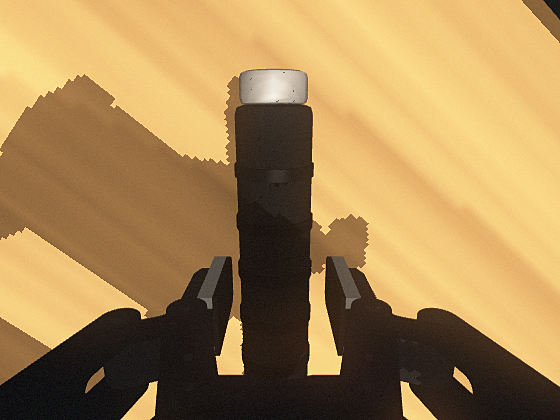

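The bar now stands free between the pads (pads at columns 225 and 335, bar at 237–312). Opening and going straight up, then aside so the cameras can check.

Emit:
apply_moves:
  commands:
    - [0,0,0,0,0,0,-0.3]
    - [0,0,0.2,0,0,0,-0.3]
    - [0,0,0.6,0,0,0,-0.3]
    - [0,0,1,0,0,0,-0.3]
    - [0,0,1,0,0,0,-0.3]

```text
time_s: 19.9
position: [0.6498, 0.0578, 0.1291]
orientation: [-0.001, 0.909, -0.417, 0.006]
force: [0.6, -0.3, 0.2]
width: 0.0558
```

Emit:
apply_moves:
  commands:
    - [-0.2,0.2,0.4,0,0,0,-0.3]
    - [-0.6,0.7,0.8,0,0,0,-0.3]
    - [-1,1,1,0,0,0,-0.3]
    - [-1,1,1,0,0,0,-0.3]

```text
time_s: 20.4
position: [0.5484, 0.16, 0.2314]
orientation: [-0.003, 0.909, -0.416, 0.006]
force: [0.2, 0.7, -0.1]
width: 0.0555
```

Emit:
apply_moves:
  commands:
    - [-0.3,0.5,0,0,0,0,-0.3]
    - [-0.6,1,0,0,0,0,-0.3]
    - [-1,1,0,0,0,0,-0.3]
    - [-1,1,0,0,0,0,-0.3]

```text
time_s: 20.9
position: [0.4458, 0.2595, 0.2298]
orientation: [-0.001, 0.91, -0.415, 0.005]
force: [0.8, 0.1, -0.2]
width: 0.0556
```

Run:
```python
from plan import *
report();snap('scene','s15');snap('top','t15');a=cv2.imread('pics/s15.png');b=cv2.imread('pics/t15.png')
cv2.imwrite('pics/m15.png',cv2.resize(np.hstack([a,b]),(800,300)))
d=cv2.absdiff(cv2.imread('pics/s11.png'),a)[205:265,240:330].max(2)
print(d.reshape(6,10,9,10).mean((1,3)).round(0))
cv2.imwrite('pics/d15.png',cv2.convertScaleAbs(cv2.absdiff(cv2.imread('pics/scene0.png'),a),alpha=2))
```

```text
t 20.9 pos [0.4458 0.2595 0.2298] yaw+90 deg 40.97 r 0.1597136206988758 c -0.2818299774473153 tcp polar deg 101.43 push -0.4350309488476974 rad 0.65066841203827 fz -0.1718564099710063 w 0.055643616610039345
[[ 8.  8.  8.  8. 45. 67. 57. 12.  8.]
 [ 8.  8.  8.  8.  8. 23. 45. 20. 17.]
 [ 8.  8.  7.  8.  6.  7.  7. 10. 12.]
 [ 7.  7.  6.  6.  6.  7.  7.  7.  9.]
 [ 7.  7.  6.  6.  7.  8.  8.  8.  8.]
 [ 7.  6.  6.  6.  7.  8.  8.  8.  8.]]
```

View pics/m15.png

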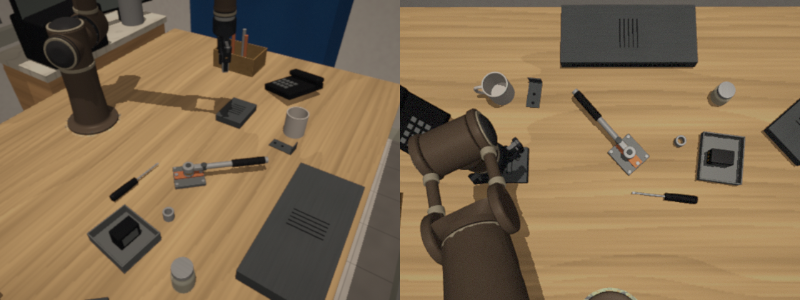

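View pics/d15.png

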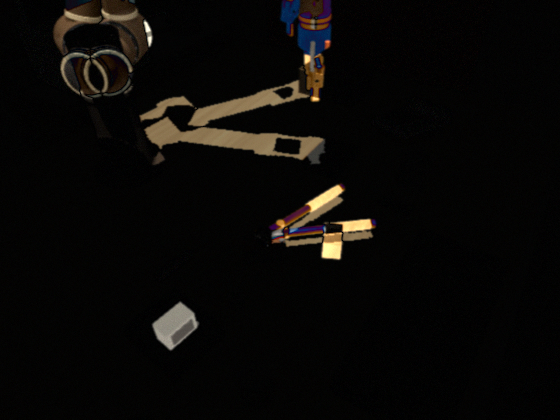

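The difference picture shows only the arm with its shadows, the wrench and the battery changed. Everything else is in place, the battery is in the tray at (125,231) in the small scene view, and the handle is straight and free.

Run:
```python
from rig import ctrl
print(ctrl.hand_in())
```

```text
the job is handed in; nothing more can be done
None
```

The battery pack is in the tray, the bolt is seated after two clicks, and the job was handed in at about 21 s of the 72 s allowed.

- **Battery:** I gripped it across its 44 mm side and set it down flat in the middle of the tray.
- **Tightening:** I pushed the handle clockwise with one pad, the open fingers straddling the grip. The bolt turned about 0.58 rad against 3–4 N, then seated, and the push levelled off at 10–11 N.
- **Clicks:** The first click reached a bend of about 0.13 rad, further than strictly needed because I went on about 0.07 rad (two small steps) to be sure it had given. I then eased off until it was straight at about zero force. The second click stopped at about 0.09 rad. Both are within 0.06–0.20 rad.
- **Release:** I eased off again with the handle free between the pads, opened the fingers and lifted clear.

**Last checks:**
- The bolt head did not move in the scene pictures between the first click, easing off and the second click, so the bolt held its seat.
- After release, the scene picture against the one from the start shows changes only at the arm and its shadows, the wrench and the battery.

**Checks that disagreed:** while I was at the first click, the head's angle read from the top view was too coarse to give the bend (0.01 to 0.07 rad). I settled it afterwards from the handle's angle in the wrist view, measured against the straightened handle. The washer travel was not measured.

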